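# Open the child-resistant descaler tub

### The arm

A 6-joint arm with a two-finger parallel gripper is mounted at the origin on a cart in front of the work surface, level with it; the furniture and walls round the work are solid. World frame = base frame: x ahead of the robot, y to its left, z up, the work surface at z = 0. Lengths are in m, angles in rad, forces in N, time in s.
With the tool pointing down it reaches from about 0.4 to 0.825 m from the base axis. Payload 7 kg.
Tool frame: the origin (TCP) lies on the centre line of the jaws, within the pads' length; the fingertips stand 22 mm ahead of it and the grasp point (between the pads) lies 3 mm ahead of it; z points along the fingers, y is the direction in which the jaws open and shut (so a half turn about z gives the same grasp; the last joint's range is limited). The gripper opens to 88 mm and grips with 3 to 60 N. Pads are 19 mm wide; open, the fingers measure 130 mm over their backs; the gripper's body (78 mm by 193 mm) begins 47 mm behind the grasp point.
Start: joints at [-1.022, 0.359, 0.012, 0, -1.224, -0.288], TCP at [0.174, -0.652, 0.249] pointing down, gripper open.
Joint ranges: [-3.07, 3.07], [-1.43, 2.12], [-1.02, 1.25], [-3.03, 1.67], [-3.05, -0], [-3.03, 3.03]. Speed limits (rad/s): [2.39, 2.39, 3.01, 3.14, 3.14, 3.14].

### API

Orientations are given as [roll, pitch, yaw] about the fixed x, y, z axes, in that order (R = Rz(yaw) Ry(pitch) Rx(roll)).
In Python, from station import arm gives the robot as it stands. The module is installed in compiled form; this text tells all that it offers.
- The arm moves only by the tool arm_command, never from a script. Its argument "motion" is a list of rows, each a list of 3 entries, a list of its own where there are three numbers: the shift along the tool's x, y, z in mm, then the turn, a rotation vector about the tool's x, y, z in degrees, then the opening, from 0 (shut) to 1 (fully open). In form: [[[tx, ty, tz], [wx, wy, wz], grip], ...]. A call has 1 to 20 rows; each row shifts and turns the commanded pose from where the row before left it, along the tool's axes as they then stand; what a row does not reach is not made up. A row lasts 1/12 s, in which the tool goes at most 41.7 mm and 7.16 degrees, less where a joint would pass 70% of its speed; a pose out of reach is approached as far as the arm can. A call is refused whole if a number of a shift passes 41.7 or a number of a turn 7.16, either way. A call with a gripper value outside its range is refused whole. The fingers move at their own pace and stop on an object; "newtons" is the grip in N (left out, the last holds). Time passes only in rows, so rows that do not move let the fingers close. It gives the time, the measured TCP pose, the force and the opening at its end, in the units of the state.
- arm.get_state(): the state, without advancing time (a new reading comes with each control period).
- arm.grab_frame(name): name is "scene" or "side" or "wrist"; returns the picture (420x560x3 uint8, red, green, blue); there is no depth.
- arm.camera_info(name): a dict with "fov_y" (degrees; the focal length in pixels is half the picture's height over the tangent of half this angle, whatever the lens; pixels are square), "cx", "cy" (the principal point, pixels), "k1" (the pictures are not rectified: a ray, as slopes to the right and down, at radius r is drawn at 1 + k1 r^2 times it, then the intrinsics apply), "view" (4x4, takes a point from world to camera coordinates); the wrist camera has in their place "tool_from_camera" (4x4, takes a point from camera to tool coordinates, whose origin is the TCP and whose axes are the flange's). Camera axes: x right, y down, z forward; pixel columns grow to the right and rows downward; lengths in m; the calibration is good to about 2 mm. A picture is of the moment at which its call begins: read the wrist's pose just before it. camera_info takes no time and is no camera call.
- arm.job_done(): hands the job in, once; it reports no verdict.
The state is a dict: "t": time; "q": joint angles; "qd": joint speeds; "joint_efforts": joint torques, N m; "eef_pos": TCP position; "ee_rot": TCP orientation; "force": force on the tool from outside, world axes, zero at the start; "moment": the same for the moment, N m; "width": finger opening in m.
Only numpy, scipy, OpenCV 4.12 (cv2) and the standard library are available. Lean on these libraries where they do the work, as an engineer would, in place of code of your own. Each camera call takes 0.05 s, during which the arm holds its last target. There are 200 camera calls.

### The job

Open the white tub of descaler for me, it has a child-resistant cap: press the blue cap down just hard enough for its lugs to catch, keep it pressed while you turn it anticlockwise until it lets go and comes up against its stop. Feel for it: do not press so hard that the seal is crushed, force it against the stop, pull while it is still held, or drag or twist the tub along. Then lift the cap off and set it down gently, right way up, in the middle of the blue saucer so that no crumbs get on the worktop. Leave the tub standing where it is and the other things alone.

Things in the scene. Friction and masses are not known exactly. Their poses are not given: they have to be found in the camera images.
- tub: Round white tub of descaler granules with a blue label band, 90 mm across, about 1.3 kg, loose on the worktop on a rubber foot. Origin: centre of its underside, z up its axis. Its shoulder starts 108 mm up and slopes in to the neck, 41 mm across, under the cap. Pressed with 12 N it is twisted round on the worktop by about 0.5 to 0.9 N m.
- tub_front (a point): A point on the tub's side wall, 45 mm from its axis along the tub's own -x and 60 mm up; it shows whether the tub was dragged or twisted.
- neck: The tub's moulded neck finish inside the cap, part of the tub (same origin and axes): four catches, 141 to 145 mm up, hold the inner cap. It is clear of them after 24 to 60 degrees anticlockwise from above (not known which) and a sprung seal lifts it 1.5 mm; 8 degrees further on it meets fixed stops, 22 mm from the axis. Over about 25 N on catches or stops (0.55 N m) strains them.
- seal: Grey sealing ring in the tub's mouth, under the cap, 40 mm across, sprung by about 3 mm; the cap bears on it with 6 N as it sits closed and with the whole pressing force when pressed. Origin: as the tub's, 150 mm below. Over about 24 N it is crushed.
- cap: Outer shell of the blue ribbed cap on the tub, 60 mm across, 35 mm high, two white arrows on its flat top; with its inner parts 90 g. Origin: centre of its lower rim, 130 mm above the tub's underside when closed; z up. This shell, which is gripped, turns freely both ways on a hidden inner cap that the neck holds, and lifts off together with it.
- cap_top (a point): Centre of the shell's flat top. The shell is sprung: 2 mm down takes 7 N, 4 mm 12 N, all 4.8 mm 14 N (the seal gives a little more). Beyond 2 mm five lugs in the shell enter between five on the inner cap and catch after 0 to 72 degrees of turn. They may first meet top to top and stop at 2 mm: turn on till they drop in. Caught, it turns at under 0.2 N m. Let up and turned back, it can take another stroke.
- saucer: Round blue china saucer, 170 mm across, 17 mm high, loose on the worktop. Origin: centre of its underside. Flat inner floor 5 mm up, 105 mm across; from there it slopes up to the rim.
- mug: Green and white mug, 92 mm across, 93 mm high, handle; a bystander. Origin: centre of its underside.
- lemon: A lemon, 71 mm long, 51 mm high; a bystander. Origin: under its middle.
- spoon: Steel teaspoon, 130 mm long, lying flat; a bystander. Origin: under its middle.

How it is judged:
By the outcome, as a careful person would: the job done as asked, in the order asked, and still so for the second after the job is handed in, with the robot touching nothing.
It also fails if it takes over 70 s, if anything falls off the work surface, if the arm or the gripper's body presses on something with over 40 N, if the wrist force passes 120 N, or if a joint passes its speed limit or range.

## Working session

There is one attempt and no reset: what is moved stays moved. The work goes in short steps, Python scripts to look and compute and a tool call to move; the robot and the scene stay as the last step left them, time stands still between calls to the robot, and variables do not carry over. Pictures are saved under pics/ and viewed, on a budget of 10 in all, crops included, one or two more only if the job needs it, and the job is handed in when it is done.

Besides the shell and the picture viewer there is one more tool, called by a JSON object that holds its "name" and its "arguments". arm_command: Moves the arm, as the interface text tells. Its arguments: {"type":"object","properties":{"motion":{"type":"array","items":{"type":"array"}},"newtons":{"type":"number"}},"required":["motion"]}

```bash
mkdir -p pics
cat > h.py <<'E'
import numpy as np, cv2
from station import arm
from scipy.spatial.transform import Rotation as R
def ray(name,u,v,T=None):
    c=arm.camera_info(name); f=210/np.tan(np.radians(c["fov_y"])/2)
    d=np.array([(u-c["cx"])/f,(v-c["cy"])/f]); s=d.copy()
    for _ in range(20): s=d/(1+c["k1"]*(s@s))
    if T is None: M=np.linalg.inv(np.array(c["view"]))
    else: M=T@np.array(c["tool_from_camera"])
    return M[:3,3], M[:3,:3]@np.r_[s,1]
def atz(name,u,v,z,T=None):
    o,d=ray(name,u,v,T); return o+d*(z-o[2])/d[2]
def proj(name,p,T=None):
    c=arm.camera_info(name); f=210/np.tan(np.radians(c["fov_y"])/2)
    M=np.array(c["view"]) if T is None else np.linalg.inv(T@np.array(c["tool_from_camera"]))
    q=M[:3,:3]@p+M[:3,3]; s=q[:2]/q[2]; s=s*(1+c["k1"]*(s@s)); return f*s+[c["cx"],c["cy"]]
def toolT():
    s=arm.get_state(); T=np.eye(4); r=np.array(s["ee_rot"])
    T[:3,:3]=R.from_euler('xyz',r).as_matrix() if r.size==3 else r.reshape(3,3)
    T[:3,3]=s["eef_pos"]; return T
def st():
    s=arm.get_state()
    print({k:np.round(s[k],4).tolist() for k in ("t","q","eef_pos","ee_rot","force","moment","width")})
def snap(n,fn,x=None):
    a=arm.grab_frame(n)[:,:,::-1]
    cv2.imwrite('pics/'+fn+'_raw.png',a); return a
E
python3 - <<'E'
from h import *
st()
a=snap('scene','a');b=snap('side','b')
cv2.imwrite('pics/a.png',cv2.resize(a,(800,600)));cv2.imwrite('pics/b.png',cv2.resize(b,(800,600)))
print(toolT())
for n in('scene','side'):print({k:np.round(v,3).tolist() for k,v in arm.camera_info(n).items()})
E
```

```text
{'t': 0.0, 'q': [-1.0219, 0.3594, 0.0111, -0.0004, -1.2241, -0.2881], 'eef_pos': [0.1739, -0.6517, 0.2476], 'ee_rot': [3.1399, -0.0001, -2.8809], 'force': [-0.393, -0.3907, 0.1817], 'moment': [0.0046, 0.0326, 0.037], 'width': 0.0879}
[[-9.66211573e-01 -2.57749718e-01 -5.28187805e-04  1.73921804e-01]
 [-2.57750222e-01  9.66210502e-01  1.44548108e-03 -6.51774868e-01]
 [ 1.37768262e-04  1.53278108e-03 -9.99998816e-01  2.47687225e-01]
 [ 0.00000000e+00  0.00000000e+00  0.00000000e+00  1.00000000e+00]]
{'fov_y': 56.882, 'cx': 269.288, 'cy': 203.434, 'k1': -0.082, 'view': [[0.913, -0.409, 0.004, -0.455], [-0.31, -0.698, -0.645, 0.378], [0.267, 0.588, -0.764, 0.687], [0.0, 0.0, 0.0, 1.0]]}
{'fov_y': 57.81, 'cx': 278.008, 'cy': 208.625, 'k1': -0.069, 'view': [[0.999, -0.031, -0.01, -0.562], [-0.026, -0.594, -0.804, 0.225], [0.019, 0.804, -0.595, 0.75], [0.0, 0.0, 0.0, 1.0]]}
```

View pics/a.png

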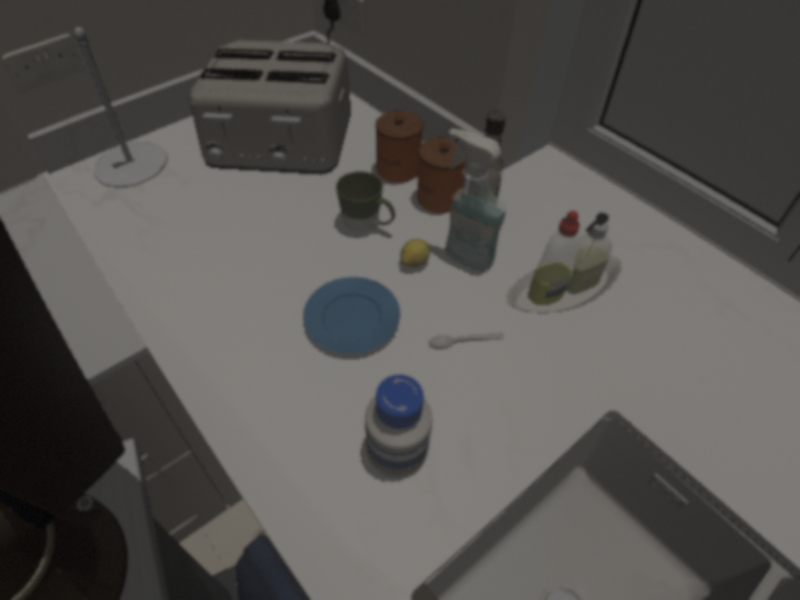

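View pics/b.png

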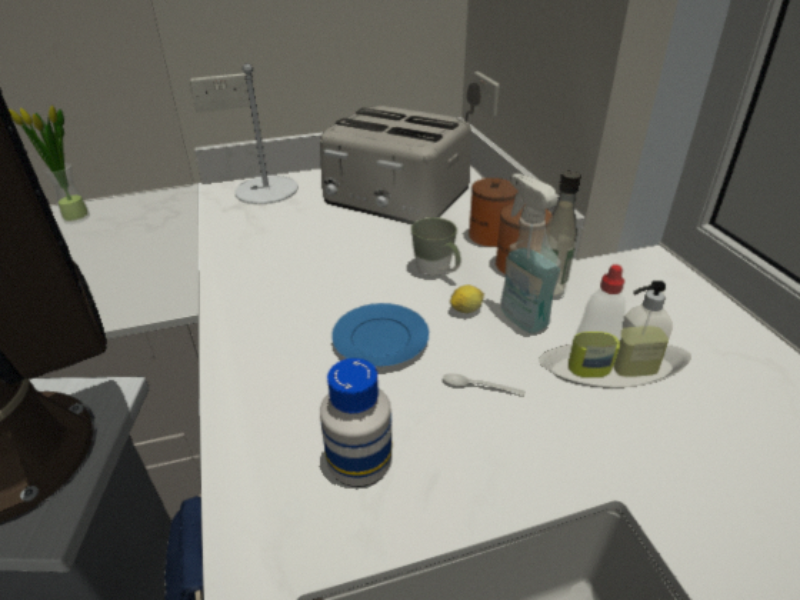

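The scene view shows the cap top at about (401,394) and the saucer at (351,314), both at 800 scale. In the side view they are at (353,377) and (381,335).

Run:
```python
from h import *
k=.7
for n,c,s in(('scene',(401,394),(352,315)),('side',(353,377),(381,335))):
    print(n,'cap',atz(n,c[0]*k,c[1]*k,.165),'saucer',atz(n,s[0]*k,s[1]*k,.008))
for n,m,l,sp in(('scene',(360,190),(415,252),(467,340)),('side',(434,235),(466,300),(485,385))):
    print(n,atz(n,m[0]*k,m[1]*k,.08),atz(n,l[0]*k,l[1]*k,.025),atz(n,sp[0]*k,sp[1]*k,.0))
```

```text
scene cap [ 0.51050716 -0.02081616  0.165     ] saucer [0.54086152 0.23376752 0.008     ]
side cap [ 0.51061372 -0.02429581  0.165     ] saucer [0.54118338 0.23590327 0.008     ]
scene [0.65085074 0.45794537 0.08      ] [0.70025326 0.3117735  0.025     ] [ 7.01239971e-01  1.10555550e-01 -1.11022302e-16]
side [0.65000644 0.45287064 0.08      ] [0.6981401 0.308133  0.025    ] [0.7046572 0.1160852 0.       ]
```

{"name": "arm_command", "arguments": {"motion": [[[-12,13,0],[0,0,0],1],[[-24,26,0],[0,0,0],1],[[-24,26,0],[0,0,0],1],[[-24,26,0],[0,0,0],1],[[-24,26,0],[0,0,0],1],[[-24,26,0],[0,0,0],1],[[-24,26,0],[0,0,0],1],[[-24,26,0],[0,0,0],1],[[-24,26,0],[0,0,0],1],[[-24,26,0],[0,0,0],1],[[-24,26,0],[0,0,0],1],[[-24,26,0],[0,0,0],1],[[-24,26,0],[0,0,0],1],[[-24,26,0],[0,0,0],1],[[-24,26,0],[0,0,0],1],[[-24,26,0],[0,0,0],1],[[-24,26,0],[0,0,0],1],[[-24,26,0],[0,0,0],1],[[-24,26,0],[0,0,0],1],[[-24,26,0],[0,0,0],1]]}}

```text
t: 1.77
eef_pos: [0.4957, -0.0399, 0.2485]
ee_rot: [3.142, -0.0, -2.881]
force: [-0.1, -0.6, 0.5]
width: 0.0872
```

{"name": "arm_command", "arguments": {"motion": [[[-12,13,0],[0,0,0],1],[[0,0,0],[0,0,7],1],[[0,0,0],[0,0,7],1],[[0,0,0],[0,0,7],1],[[0,0,0],[0,0,7],1],[[0,0,0],[0,0,7],1],[[0,0,0],[0,0,7],1],[[0,0,0],[0,0,0],1],[[0,0,0],[0,0,0],1]]}}

```text
t: 2.52
eef_pos: [0.5035, -0.026, 0.2484]
ee_rot: [-3.141, -0.0, 2.673]
force: [-0.2, -0.1, -0.6]
width: 0.0876
```

Run:
```python
from h import *
st(); T=toolT(); a=snap('wrist','c'); np.save('c.npy',T)
cv2.imwrite('pics/c.png',cv2.resize(a,(800,600)))
print(proj('wrist',np.array([.5106,-.0225,.165]),T)/.7)
```

```text
{'t': 2.5167, 'q': [0.3386, 0.0758, -0.3566, -0.0001, -1.1389, -2.3777], 'eef_pos': [0.5035, -0.026, 0.2484], 'ee_rot': [-3.1413, -0.0004, 2.6732], 'force': [-0.2318, -0.083, -0.6368], 'moment': [-0.0399, -0.0279, -0.0055], 'width': 0.0876}
[412.38066523 339.63504576]
```

View pics/c.png

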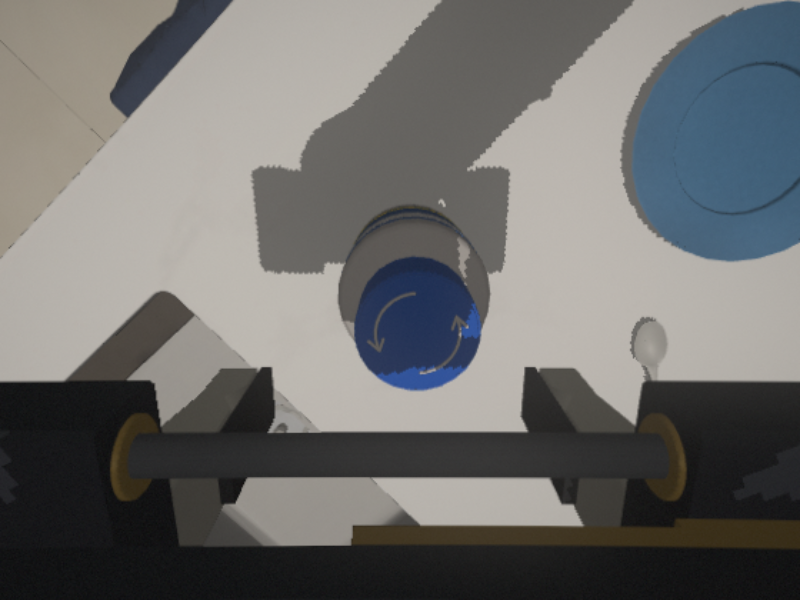

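Wrist view: the cap-top centre, taken from the symmetric arrows, is at (418,334). The saucer's inner ring is cut off on the right.

Run:
```python
from h import *
T=np.load('c.npy'); p=atz('wrist',418*.7,334*.7,.165,T); print(p)
for q in (p,np.array([.5106,-.0225,.165])): print((T[:3,:3].T@(q-T[:3,3]))*1000)
```

```text
[ 0.50924392 -0.01886334  0.165     ]
[-1.92586318  8.95934275 83.34854655]
[-4.77756766  6.32647251 83.34810901]
```

{"name": "arm_command", "arguments": {"motion": [[[-1.5,4,5],[0,0,0],1],[[-1.5,4,10],[0,0,0],1],[[0,0,10],[0,0,0],1],[[0,0,10],[0,0,0],1],[[0,0,10],[0,0,0],1],[[0,0,10],[0,0,0],1],[[0,0,10],[0,0,0],1],[[0,0,10],[0,0,0],1],[[0,0,10],[0,0,0],1],[[0,0,6],[0,0,0],1],[[0,0,0],[0,0,0],1],[[0,0,0],[0,0,0],1]]}}

```text
t: 3.57
eef_pos: [0.51, -0.0203, 0.1573]
ee_rot: [-3.141, -0.0, 2.669]
force: [0.6, -0.2, -0.4]
width: 0.0871
```

{"name": "arm_command", "arguments": {"motion": [[[0,0,0],[0,0,0],0.76],[[0,0,0],[0,0,0],0.76],[[0,0,0],[0,0,0],0.76],[[0,0,0],[0,0,0],0.76],[[0,0,0],[0,0,0],0.76]], "newtons": 3}}

```text
t: 3.98
eef_pos: [0.5102, -0.0202, 0.1579]
ee_rot: [3.141, 0.0, 2.669]
force: [0.1, 0.0, -0.7]
width: 0.0672
```

Run:
```python
from h import *
st(); T=toolT(); np.save('d.npy',T); a=snap('wrist','d'); 
cv2.imwrite('pics/d.png',cv2.resize(a[150:420],None,fx=1.42,fy=1.42))
```

```text
{'t': 3.9833, 'q': [0.3456, 0.17, -0.4725, 0.0, -0.9276, -2.3886], 'eef_pos': [0.5102, -0.0202, 0.1579], 'ee_rot': [3.1412, 0.0004, 2.6694], 'force': [0.1128, 0.0061, -0.6999], 'moment': [-0.0897, -0.0148, 0.0629], 'width': 0.0672}
```

View pics/d.png

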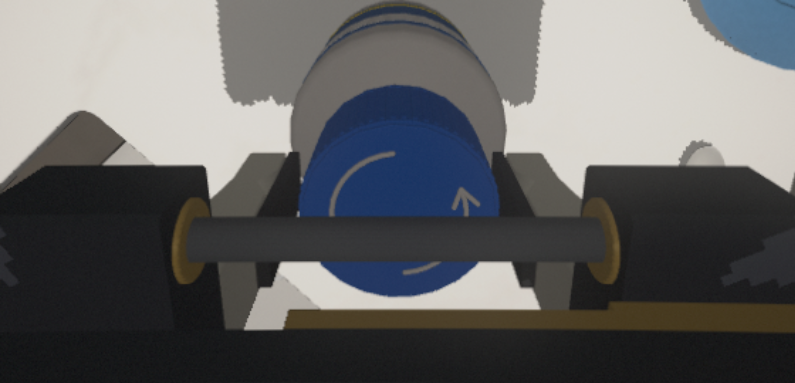

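Close view: the cap spans columns 300–499, centred between the pads (pad midpoint about 397). The arrow midpoint is (399,212) in the crop.

Run:
```python
from h import *
T=np.load('d.npy'); p=atz('wrist',399/1.42,150+212.5/1.42,.165,T); print(p,(T[:3,:3].T@(p-T[:3,3]))*1000)
```

```text
[ 0.50831054 -0.01867443  0.165     ] [ 2.32979632  0.51534009 -7.13156856]
```

{"name": "arm_command", "arguments": {"motion": [[[0,0,0],[0,0,0],0.6],[[0,0,0],[0,0,0],0.6],[[0,0,0],[0,0,0],0.6],[[0,0,0],[0,0,0],0.6]], "newtons": 3}}

```text
t: 4.37
eef_pos: [0.5104, -0.0198, 0.1577]
ee_rot: [3.141, 0.0, 2.669]
force: [1.0, 2.7, 0.0]
width: 0.0597
```

Run:
```python
from h import *
st(); s=arm.get_state(); print(toolT()[:3,:3].T@np.array(s['force']))
```

```text
{'t': 4.3667, 'q': [0.3459, 0.1705, -0.4723, -0.0003, -0.927, -2.3886], 'eef_pos': [0.5104, -0.0198, 0.1577], 'ee_rot': [3.1407, 0.0005, 2.6695], 'force': [1.0278, 2.7017, 0.0147], 'moment': [1.0494, -0.3343, 0.0137], 'width': 0.0597}
[ 0.31324321  2.87354041 -0.0122318 ]
```

{"name": "arm_command", "arguments": {"motion": [[[0,0,0],[0,0,0],0.8],[[0,0,0],[0,0,0],0.8],[[1.2,0.8,0],[0,0,0],0.8],[[0,0,0],[0,0,-7],0.8],[[0,0,0],[0,0,-7],0.8],[[0,0,0],[0,0,-7],0.8],[[0,0,0],[0,0,-7],0.8],[[0,0,0],[0,0,-7],0.8],[[0,0,0],[0,0,-7],0.8],[[0,0,0],[0,0,-7],0.8],[[0,0,0],[0,0,-7],0.8],[[0,0,0],[0,0,-7],0.8],[[0,0,0],[0,0,-7],0.8],[[0,0,0],[0,0,-7],0.8],[[0,0,0],[0,0,-7],0.8],[[0,0,0],[0,0,-6],0.8],[[0,0,0],[0,0,0],0.8],[[0,0,0],[0,0,0],0.8]]}}

```text
t: 5.87
eef_pos: [0.5091, -0.0191, 0.1575]
ee_rot: [3.141, -0.0, -2.047]
force: [-0.1, 0.3, 0.8]
width: 0.0703
```

{"name": "arm_command", "arguments": {"motion": [[[0,0,0],[0,0,0],0.7],[[0,0,0],[0,0,0],0.6],[[0,0,0],[0,0,0],0.6],[[0,0,0],[0,0,0],0.6],[[0,0,0],[0,0,0],0.6]], "newtons": 3}}

```text
t: 6.28
eef_pos: [0.509, -0.0189, 0.1575]
ee_rot: [3.141, -0.0, -2.044]
force: [-2.6, 2.5, 1.6]
width: 0.0595
```

Run:
```python
from h import *
st(); s=arm.get_state(); print(toolT()[:3,:3].T@np.array(s['force']))
```

```text
{'t': 6.2833, 'q': [0.3488, 0.1691, -0.4745, -0.0004, -0.9277, -0.8215], 'eef_pos': [0.509, -0.0189, 0.1575], 'ee_rot': [3.141, -0.0001, -2.0437], 'force': [-2.554, 2.4552, 1.6347], 'moment': [0.6386, 0.9734, -0.0019], 'width': 0.0595}
[-1.02214295  3.39297865 -1.63286529]
```

{"name": "arm_command", "arguments": {"motion": [[[0,0,0],[0,0,0],0.74],[[0,1,0],[0,0,0],0.74],[[0,0,0],[0,0,0],0.74],[[0,0,0],[0,0,0],0.6],[[0,0,0],[0,0,0],0.6],[[0,0,0],[0,0,0],0.6],[[0,0,0],[0,0,0],0.6]]}}

```text
t: 6.87
eef_pos: [0.5086, -0.0185, 0.1576]
ee_rot: [-3.141, 0.0, -2.043]
force: [1.4, -0.5, 0.2]
width: 0.0593
```

Run:
```python
from h import *
st(); s=arm.get_state(); print(toolT()[:3,:3].T@np.array(s['force']))
```

```text
{'t': 6.8667, 'q': [0.3501, 0.1679, -0.476, 0.0002, -0.9265, -0.8224], 'eef_pos': [0.5086, -0.0185, 0.1576], 'ee_rot': [-3.1412, 0.0001, -2.043], 'force': [1.4197, -0.519, 0.1603], 'moment': [-0.1787, -0.2716, 0.0438], 'width': 0.0593}
[-0.18354394 -1.50048833 -0.15975462]
```

{"name": "arm_command", "arguments": {"motion": [[[0,0,0],[0,0,0],0.8],[[0,-0.2,0],[0,0,0],0.8],[[0,0,0],[0,0,7],0.8],[[0,0,0],[0,0,7],0.8],[[0,0,0],[0,0,7],0.8],[[0,0,0],[0,0,7],0.8],[[0,0,0],[0,0,7],0.8],[[0,0,0],[0,0,7],0.8],[[0,0,0],[0,0,7],0.8],[[0,0,0],[0,0,7],0.8],[[0,0,0],[0,0,7],0.8],[[0,0,0],[0,0,7],0.8],[[0,0,0],[0,0,7],0.8],[[0,0,0],[0,0,7],0.8],[[0,0,0],[0,0,6],0.8],[[0,0,0],[0,0,0],0.7],[[0,0,0],[0,0,0],0.6],[[0,0,0],[0,0,0],0.6],[[0,0,0],[0,0,0],0.6],[[0,0,0],[0,0,0],0.6]]}}

```text
t: 8.53
eef_pos: [0.5086, -0.0185, 0.1576]
ee_rot: [3.141, 0.0, 2.671]
force: [0.8, 0.7, 0.4]
width: 0.0595
```

Run:
```python
from h import *
st(); s=arm.get_state(); print(toolT()[:3,:3].T@np.array(s['force']))
```

```text
{'t': 8.5333, 'q': [0.3499, 0.1681, -0.4757, -0.0001, -0.9268, -2.3913], 'eef_pos': [0.5086, -0.0185, 0.1576], 'ee_rot': [3.1415, 0.0, 2.671], 'force': [0.7524, 0.6691, 0.4121], 'moment': [0.1511, -0.0682, -0.0161], 'width': 0.0595}
[-0.36721379  0.93753931 -0.41201466]
```

{"name": "arm_command", "arguments": {"motion": [[[0,0,0],[0,0,0],0.55],[[0,0,0],[0,0,0],0.5],[[0,0,0.7],[0,0,0],0.5],[[0,0,0.7],[0,0,0],0.5],[[0,0,0.6],[0,0,0],0.5],[[0,0,0],[0,0,0],0.5],[[0,0,0],[0,0,0],0.5]], "newtons": 25}}

```text
t: 9.12
eef_pos: [0.5088, -0.0186, 0.156]
ee_rot: [3.141, 0.001, 2.67]
force: [-2.5, 1.9, 5.9]
width: 0.059
```

{"name": "arm_command", "arguments": {"motion": [[[0,0,0.5],[0,0,0],0.5],[[0,0,0.5],[0,0,0],0.5],[[0,0,0],[0,0,0],0.5],[[0,0,0],[0,0,0],0.5]]}}

```text
t: 9.45
eef_pos: [0.5089, -0.0186, 0.1552]
ee_rot: [3.141, 0.001, 2.67]
force: [-2.3, 0.7, 6.8]
width: 0.0595
```

{"name": "arm_command", "arguments": {"motion": [[[0,0,0.5],[0,0,0],0.5],[[0,0,0.5],[0,0,0],0.5],[[0,0,0],[0,0,0],0.5],[[0,0,0],[0,0,0],0.5]]}}

```text
t: 9.78
eef_pos: [0.5089, -0.0186, 0.1543]
ee_rot: [3.141, 0.001, 2.67]
force: [-2.5, 1.9, 7.8]
width: 0.0595
```

{"name": "arm_command", "arguments": {"motion": [[[0,0,0.5],[0,0,0],0.5],[[0,0,0.5],[0,0,0],0.5],[[0,0,0],[0,0,0],0.5],[[0,0,0],[0,0,0],0.5]]}}

```text
t: 10.12
eef_pos: [0.509, -0.0186, 0.1535]
ee_rot: [3.141, 0.001, 2.67]
force: [-3.9, 1.2, 9.3]
width: 0.0591
```

Run:
```python
from h import *
st()
```

```text
{'t': 10.1167, 'q': [0.35, 0.1727, -0.4812, 0.0005, -0.9158, -2.3927], 'eef_pos': [0.509, -0.0186, 0.1535], 'ee_rot': [3.1411, 0.001, 2.6699], 'force': [-3.8893, 1.207, 9.2973], 'moment': [0.5433, 1.1625, -0.0141], 'width': 0.0591}
```

{"name": "arm_command", "arguments": {"motion": [[[0.3,0,0.5],[0,0,0],0.5],[[0,0,0.5],[0,0,0],0.5],[[0,0,0.5],[0,0,0],0.5],[[0,0,0],[0,0,0],0.5],[[0,0,0],[0,0,0],0.5]]}}

```text
t: 10.53
eef_pos: [0.509, -0.0185, 0.1523]
ee_rot: [3.141, 0.002, 2.67]
force: [-3.2, 1.5, 11.8]
width: 0.0594
```

{"name": "arm_command", "arguments": {"motion": [[[0,0,0],[0,0,-2],0.5],[[0,0,0],[0,0,-2],0.5],[[0,0,0],[0,0,-2],0.5],[[0,0,0],[0,0,-2],0.5],[[0,0,0],[0,0,0],0.5]]}}

```text
t: 10.95
eef_pos: [0.509, -0.0185, 0.1523]
ee_rot: [3.141, 0.002, 2.812]
force: [-3.6, 1.2, 11.2]
width: 0.0593
```

Run:
```python
from h import *
st()
```

```text
{'t': 10.95, 'q': [0.3503, 0.1736, -0.4833, 0.0009, -0.9123, -2.2514], 'eef_pos': [0.509, -0.0185, 0.1523], 'ee_rot': [3.1412, 0.0017, 2.8119], 'force': [-3.5825, 1.2382, 11.245], 'moment': [0.331, 1.12, -0.038], 'width': 0.0593}
```

{"name": "arm_command", "arguments": {"motion": [[[0.4,0,0],[0,0,-2],0.5],[[0,0,0],[0,0,-2],0.5],[[0,0,0],[0,0,-2],0.5],[[0,0,0],[0,0,-2],0.5],[[0,0,0],[0,0,-2],0.5],[[0,0,0],[0,0,0],0.5]]}}

```text
t: 11.45
eef_pos: [0.5089, -0.0184, 0.1525]
ee_rot: [3.142, 0.002, 2.986]
force: [-2.1, -0.6, 11.3]
width: 0.0588
```

```bash
cat > m.py <<'E'
from h import *
s=arm.get_state();print('t',round(s['t'],2),'F',np.round(s['force'],1),'M',np.round(s['moment'],3),'yaw',round(np.degrees(s['ee_rot'][2])%360,1),'p',np.round(np.array(s['eef_pos'])*1000,2),'w',round(s['width'],4))
E
python3 m.py
```

```text
t 11.45 F [-2.1 -0.6 11.3] M [0.039 0.841 0.024] yaw 171.1 p [508.88 -18.44 152.45] w 0.0588
```

{"name": "arm_command", "arguments": {"motion": [[[0,0,0],[0,0,-2],0.5],[[0,0,0],[0,0,-2],0.5],[[0,0,0],[0,0,-2],0.5],[[0,0,0],[0,0,-2],0.5],[[0,0,0],[0,0,0],0.5]]}}

```text
t: 11.87
eef_pos: [0.5089, -0.0185, 0.1525]
ee_rot: [-3.141, 0.002, 3.126]
force: [-1.9, 0.8, 11.6]
width: 0.0593
```

```bash
python3 m.py
```

```text
t 11.87 F [-1.9  0.8 11.6] M [-0.019  0.868  0.004] yaw 179.1 p [508.85 -18.48 152.45] w 0.0593
```

{"name": "arm_command", "arguments": {"motion": [[[0,0,0],[0,0,-2],0.5],[[0,0,0],[0,0,-2],0.5],[[0,0,0],[0,0,-2],0.5],[[0,0,0],[0,0,0],0.5]]}}

```text
t: 12.2
eef_pos: [0.509, -0.0184, 0.1525]
ee_rot: [-3.141, 0.002, -3.052]
force: [-2.6, -0.0, 11.4]
width: 0.0593
```

```bash
python3 m.py
```

```text
t 12.2 F [-2.6 -0.  11.4] M [ 0.061  0.747 -0.055] yaw 185.1 p [508.99 -18.45 152.47] w 0.0593
```

{"name": "arm_command", "arguments": {"motion": [[[0,0,0],[0,0,-2],0.5],[[0,0,0],[0,0,-2],0.5],[[0,0,0],[0,0,-2],0.5],[[0,0,0],[0,0,0],0.5]]}}

```text
t: 12.53
eef_pos: [0.5094, -0.0183, 0.1526]
ee_rot: [-3.141, 0.003, -2.948]
force: [-0.4, 0.4, 10.6]
width: 0.0592
```

```bash
python3 m.py
```

```text
t 12.53 F [-0.4  0.4 10.6] M [ 0.091  0.36  -0.032] yaw 191.1 p [509.37 -18.32 152.62] w 0.0592
```

{"name": "arm_command", "arguments": {"motion": [[[0,0,0],[0,0,-2],0.5],[[0,0,0],[0,0,-2],0.5],[[0,0,0],[0,0,-2],0.5],[[0,0,0],[0,0,0],0.5]]}}

```text
t: 12.87
eef_pos: [0.5095, -0.0183, 0.1526]
ee_rot: [-3.141, 0.003, -2.843]
force: [-1.3, 0.2, 11.1]
width: 0.0595
```

```bash
python3 m.py
```

```text
t 12.87 F [-1.3  0.2 11.1] M [0.159 0.238 0.005] yaw 197.1 p [509.48 -18.28 152.63] w 0.0595
```

{"name": "arm_command", "arguments": {"motion": [[[0,0,0],[0,0,-2],0.5],[[0,0,0],[0,0,-2],0.5],[[0,0,0],[0,0,-2],0.5],[[0,0,0],[0,0,0],0.5]]}}

```text
t: 13.2
eef_pos: [0.5095, -0.0183, 0.1527]
ee_rot: [-3.14, 0.003, -2.738]
force: [0.1, 0.0, 10.1]
width: 0.0592
```

```bash
python3 m.py
```

```text
t 13.2 F [ 0.1  0.  10.1] M [ 0.085  0.218 -0.014] yaw 203.1 p [509.54 -18.29 152.65] w 0.0592
```

{"name": "arm_command", "arguments": {"motion": [[[0,0,0.3],[0,0,-2],0.5],[[0,0,0],[0,0,-2],0.5],[[0,0,0],[0,0,-2],0.5],[[0,0,0],[0,0,0],0.5]]}}

```text
t: 13.53
eef_pos: [0.5096, -0.0183, 0.1525]
ee_rot: [-3.14, 0.003, -2.633]
force: [-0.1, 0.2, 12.0]
width: 0.0598
```

```bash
python3 m.py
```

```text
t 13.53 F [-0.1  0.2 12. ] M [ 0.16   0.266 -0.02 ] yaw 209.1 p [509.6  -18.29 152.47] w 0.0598
```

{"name": "arm_command", "arguments": {"motion": [[[0,0,0],[0,0,-2],0.5],[[0,0,0],[0,0,-2],0.5],[[0,0,0],[0,0,-2],0.5],[[0,0,0],[0,0,0],0.5]]}}

```text
t: 13.87
eef_pos: [0.5097, -0.0183, 0.1525]
ee_rot: [-3.139, 0.003, -2.529]
force: [-0.1, 0.9, 11.3]
width: 0.0594
```

```bash
python3 m.py
```

```text
t 13.87 F [-0.1  0.9 11.3] M [ 0.08   0.214 -0.026] yaw 215.1 p [509.66 -18.27 152.48] w 0.0594
```

{"name": "arm_command", "arguments": {"motion": [[[0,0,0],[0,0,-2],0.5],[[0,0,0],[0,0,-2],0.5],[[0,0,0],[0,0,-1],0.5],[[0,0,0],[0,0,0],0.5]]}}

```text
t: 14.2
eef_pos: [0.5097, -0.0182, 0.1525]
ee_rot: [-3.139, 0.003, -2.442]
force: [-0.3, 0.5, 11.3]
width: 0.059
```

```bash
python3 m.py
```

```text
t 14.2 F [-0.3  0.5 11.3] M [ 0.163  0.178 -0.093] yaw 220.1 p [509.72 -18.23 152.51] w 0.059
```

{"name": "arm_command", "arguments": {"motion": [[[0,0,0],[0,0,-2],0.5],[[0,0,0],[0,0,-2],0.5],[[0,0,0],[0,0,-1],0.5],[[0,0,0],[0,0,0],0.5]]}}

```text
t: 14.53
eef_pos: [0.5098, -0.0182, 0.1525]
ee_rot: [-3.139, 0.003, -2.355]
force: [0.1, 0.3, 11.1]
width: 0.0593
```

Run:
```python
from m import *
a=snap('side','e'); cv2.imwrite('pics/e.png',cv2.resize(np.hstack([cv2.imread('pics/b_raw.png')[235:345,190:310],a[235:345,190:310]]),None,fx=3.3,fy=3.3,interpolation=cv2.INTER_CUBIC))
```

```text
t 14.53 F [ 0.1  0.3 11.1] M [ 0.226  0.198 -0.091] yaw 225.1 p [509.76 -18.23 152.51] w 0.0593
```

View pics/e.png

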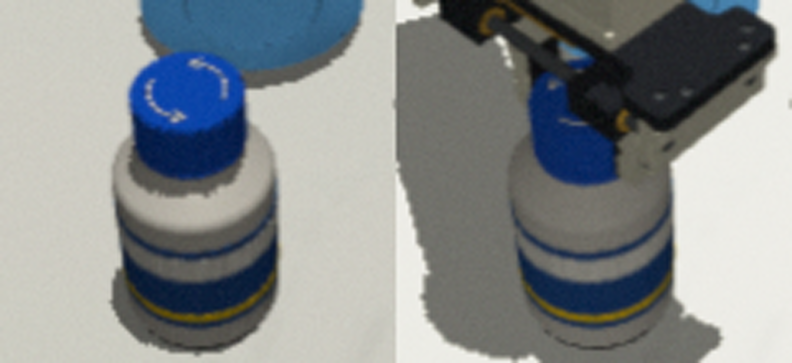

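The tub has not moved, and the cap is pressed down and has turned (left half before, right half now). A steady −0.09 N m appeared at about 65° of turn, so the lugs have caught.

{"name": "arm_command", "arguments": {"motion": [[[0,0,0],[0,0,-2],0.5],[[0,0,0],[0,0,-2],0.5],[[0,0,0],[0,0,-2],0.5],[[0,0,0],[0,0,0],0.5]]}}

```text
t: 14.92
eef_pos: [0.5097, -0.0182, 0.1525]
ee_rot: [-3.139, 0.003, -2.249]
force: [0.2, 0.8, 11.0]
width: 0.0595
```

```bash
python3 m.py
```

```text
t 14.92 F [ 0.2  0.8 11. ] M [ 0.369  0.222 -0.032] yaw 231.1 p [509.72 -18.15 152.5 ] w 0.0595
```

{"name": "arm_command", "arguments": {"motion": [[[0,0,0],[0,0,-2],0.5],[[0,0,0],[0,0,-2],0.5],[[0,0,0],[0,0,-2],0.5],[[0,0,0],[0,0,0],0.5]]}}

```text
t: 15.25
eef_pos: [0.5095, -0.0182, 0.1524]
ee_rot: [-3.139, 0.002, -2.145]
force: [-2.0, 0.9, 11.4]
width: 0.0592
```

```bash
python3 m.py
```

```text
t 15.25 F [-2.   0.9 11.4] M [ 0.466  0.606 -0.062] yaw 237.1 p [509.45 -18.18 152.39] w 0.0592
```

{"name": "arm_command", "arguments": {"motion": [[[0,0,0],[0,0,-2],0.5],[[0,0,0],[0,0,-2],0.5],[[0,0,0],[0,0,0],0.5]]}}

```text
t: 15.5
eef_pos: [0.5089, -0.0185, 0.1523]
ee_rot: [-3.14, 0.001, -2.076]
force: [-2.1, 0.5, 13.1]
width: 0.0592
```

```bash
python3 m.py
```

```text
t 15.5 F [-2.1  0.5 13.1] M [ 0.25   1.223 -0.352] yaw 241.1 p [508.86 -18.45 152.26] w 0.0592
```

{"name": "arm_command", "arguments": {"motion": [[[0,0,0],[0,0,0],0.5]]}}

```text
t: 15.58
eef_pos: [0.5089, -0.0184, 0.1523]
ee_rot: [-3.14, 0.001, -2.078]
force: [-2.6, -0.3, 12.5]
width: 0.0593
```

```bash
python3 m.py
```

```text
t 15.58 F [-2.6 -0.3 12.5] M [ 0.2    1.17  -0.391] yaw 241.0 p [508.86 -18.44 152.27] w 0.0593
```

{"name": "arm_command", "arguments": {"motion": [[[0,0,0],[0,0,-0.5],0.5],[[0,0,0],[0,0,0],0.5]]}}

```text
t: 15.75
eef_pos: [0.5088, -0.0185, 0.1523]
ee_rot: [-3.14, 0.001, -2.069]
force: [-2.9, 0.4, 13.3]
width: 0.0593
```

```bash
python3 m.py
```

```text
t 15.75 F [-2.9  0.4 13.3] M [ 0.179  1.111 -0.414] yaw 241.5 p [508.82 -18.48 152.27] w 0.0593
```

{"name": "arm_command", "arguments": {"motion": [[[0,0,0],[0,0,1],0.5],[[0,0,-0.5],[0,0,0],0.5],[[0,0,-0.5],[0,0,0],0.5],[[0,0,-0.5],[0,0,0],0.5],[[0,0,-0.5],[0,0,0],0.5],[[0,0,0],[0,0,0],0.5]]}}

```text
t: 16.25
eef_pos: [0.5087, -0.0185, 0.1537]
ee_rot: [-3.14, 0.001, -2.087]
force: [-0.7, 0.0, 7.8]
width: 0.0591
```

```bash
python3 m.py
```

```text
t 16.25 F [-0.7  0.   7.8] M [ 0.017  0.47  -0.254] yaw 240.4 p [508.67 -18.48 153.66] w 0.0591
```

{"name": "arm_command", "arguments": {"motion": [[[0,0,-0.5],[0,0,0],0.5],[[0,0,-0.5],[0,0,0],0.5],[[0,0,-0.5],[0,0,0],0.5],[[0,0,-0.5],[0,0,0],0.5],[[0,0,0],[0,0,0],0.5]]}}

```text
t: 16.67
eef_pos: [0.5087, -0.0185, 0.1556]
ee_rot: [-3.14, 0.001, -2.086]
force: [-0.5, -0.6, 5.8]
width: 0.0595
```

```bash
python3 m.py
```

```text
t 16.67 F [-0.5 -0.6  5.8] M [-0.127  0.237  0.028] yaw 240.5 p [508.68 -18.48 155.65] w 0.0595
```

{"name": "arm_command", "arguments": {"motion": [[[0,0,-0.5],[0,0,0],0.5],[[0,0,-0.5],[0,0,0],0.5],[[0,0,0],[0,0,0],0.5],[[0,0,0],[0,0,0],0.5]]}}

```text
t: 17.0
eef_pos: [0.5086, -0.0185, 0.1564]
ee_rot: [-3.14, 0.001, -2.086]
force: [-0.6, 0.2, 4.7]
width: 0.059
```

```bash
python3 m.py
```

```text
t 17.0 F [-0.6  0.2  4.7] M [-0.134  0.038 -0.039] yaw 240.5 p [508.65 -18.45 156.43] w 0.059
```

{"name": "arm_command", "arguments": {"motion": [[[0,0,-0.5],[0,0,0],0.5],[[0,0,-0.5],[0,0,0],0.5],[[0,0,0],[0,0,0],0.5],[[0,0,0],[0,0,0],0.5]]}}

```text
t: 17.33
eef_pos: [0.5084, -0.0184, 0.157]
ee_rot: [-3.141, 0.0, -2.087]
force: [1.4, -1.2, 3.5]
width: 0.0594
```

```bash
python3 m.py
```

```text
t 17.33 F [ 1.4 -1.2  3.5] M [-0.441 -0.572 -0.036] yaw 240.5 p [508.44 -18.37 157.05] w 0.0594
```

{"name": "arm_command", "arguments": {"motion": [[[0,0,-0.4],[0,0,0],0.5],[[0,0,-0.4],[0,0,0],0.5],[[0,0,0],[0,0,0],0.5],[[0,0,0],[0,0,0],0.5]]}}

```text
t: 17.67
eef_pos: [0.5082, -0.0183, 0.1576]
ee_rot: [-3.141, 0.0, -2.087]
force: [1.9, -1.4, 2.8]
width: 0.0593
```

```bash
python3 m.py
```

```text
t 17.67 F [ 1.9 -1.4  2.8] M [-0.285 -0.881 -0.005] yaw 240.4 p [508.16 -18.29 157.59] w 0.0593
```

{"name": "arm_command", "arguments": {"motion": [[[0,0,-0.3],[0,0,0],0.5],[[0,0,0],[0,0,0],0.5],[[0,0,0],[0,0,0],0.5]]}}

```text
t: 17.92
eef_pos: [0.508, -0.0182, 0.1579]
ee_rot: [-3.142, 0.0, -2.087]
force: [3.3, -0.1, 2.9]
width: 0.0593
```

```bash
python3 m.py
```

```text
t 17.92 F [ 3.3 -0.1  2.9] M [-0.122 -0.885  0.018] yaw 240.4 p [508.   -18.23 157.85] w 0.0593
```

{"name": "arm_command", "arguments": {"motion": [[[-0.3,-0.5,-0.5],[0,0,0],0.5],[[0,0,-0.5],[0,0,0],0.5],[[0,0,0],[0,0,0],0.5],[[0,0,0],[0,0,0],0.5]]}}

```text
t: 18.25
eef_pos: [0.508, -0.0183, 0.1585]
ee_rot: [3.141, -0.001, -2.087]
force: [1.2, 0.9, 2.0]
width: 0.0591
```

```bash
python3 m.py
```

```text
t 18.25 F [1.2 0.9 2. ] M [ 0.094 -0.257 -0.044] yaw 240.4 p [508.04 -18.33 158.5 ] w 0.0591
```

{"name": "arm_command", "arguments": {"motion": [[[0,0,-0.4],[0,0,0],0.5],[[0,0,-0.4],[0,0,0],0.5],[[0,0,0],[0,0,0],0.5],[[0,0,0],[0,0,0],0.5]]}}

```text
t: 18.58
eef_pos: [0.5081, -0.0184, 0.1593]
ee_rot: [3.141, -0.001, -2.087]
force: [0.2, 0.1, -0.8]
width: 0.0591
```

```bash
python3 m.py
```

```text
t 18.58 F [ 0.2  0.1 -0.8] M [ 0.014 -0.004  0.014] yaw 240.4 p [508.06 -18.38 159.34] w 0.0591
```

Carrying just the cap's weight at 1.7 mm above the closed height, so it is free. I'll lift it a little more to confirm.

{"name": "arm_command", "arguments": {"motion": [[[0,0,-0.7],[0,0,0],0.5],[[0,0,-0.7],[0,0,0],0.5],[[0,0,-0.7],[0,0,0],0.5],[[0,0,0],[0,0,0],0.5]]}}

```text
t: 18.92
eef_pos: [0.5086, -0.0183, 0.1619]
ee_rot: [-3.141, 0.0, -2.087]
force: [0.2, 0.5, -1.0]
width: 0.0597
```

{"name": "arm_command", "arguments": {"motion": [[[0,0,-2],[0,0,0],0.5],[[0,0,-3],[0,0,0],0.5],[[0,0,-5],[0,0,0],0.5],[[0,0,-5],[0,0,0],0.5],[[0,0,-10],[0,0,0],0.5],[[0,0,-10],[0,0,0],0.5],[[0,0,-10],[0,0,0],0.5],[[0,0,-5],[0,0,0],0.5],[[0,0,0],[0,0,0],0.5],[[0,0,0],[0,0,0],0.5]]}}

```text
t: 19.75
eef_pos: [0.5086, -0.0182, 0.2121]
ee_rot: [-3.141, 0.001, -2.087]
force: [0.6, 0.0, -1.3]
width: 0.0591
```

Run:
```python
from m import *
T=toolT(); np.save('f.npy',T); print(T[:3,:3].T@(np.array([.541,.235,.21])-T[:3,3])*1000)
a=snap('side','f'); cv2.imwrite('pics/f.png',cv2.resize(a[150:350,150:350],(800,600)) if 0 else cv2.resize(a[150:360,150:430],(800,600)))
```

```text
t 19.75 F [ 0.6  0.  -1.3] M [0.037 0.103 0.03 ] yaw 240.4 p [508.61 -18.21 212.13] w 0.0591
[-236.22614683   96.75838126    2.29071532]
```

View pics/f.png

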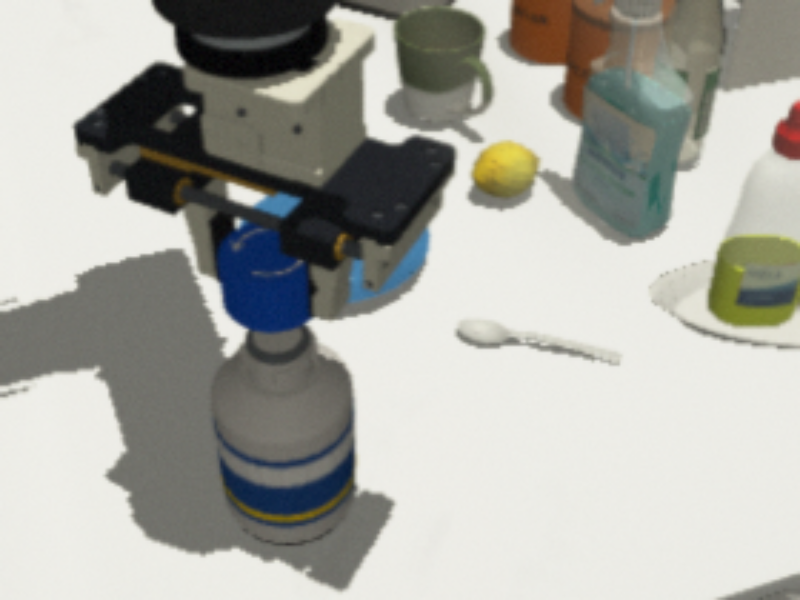

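The cap is clear of the neck and the tub stands where it was. Now I'll carry the cap over the saucer.

{"name": "arm_command", "arguments": {"motion": [[[-8,3,0],[0,0,0],0.5],[[-14,6,0],[0,0,0],0.5],[[-20,8,0],[0,0,0],0.5],[[-20,8,0],[0,0,0],0.5],[[-20,8,0],[0,0,0],0.5],[[-20,8,0],[0,0,0],0.5],[[-20,9,0],[0,0,0],0.5],[[-20,9,0],[0,0,0],0.5],[[-20,9,0],[0,0,0],0.5],[[-20,9,0],[0,0,0],0.5],[[-20,8,0],[0,0,0],0.5],[[-18,7,0],[0,0,0],0.5],[[-14,6,0],[0,0,0],0.5],[[-12,5,0],[0,0,0],0.5],[[-8,3,0],[0,0,0],0.5],[[-3,0,0],[0,0,0],0.5],[[0,0,0],[0,0,0],0.5],[[0,0,0],[0,0,0],0.5]]}}

```text
t: 21.3
eef_pos: [0.543, 0.257, 0.2116]
ee_rot: [3.141, -0.0, -2.087]
force: [-0.1, -0.4, -1.6]
width: 0.0593
```

Run:
```python
from m import *
T=toolT(); np.save('g.npy',T); a=snap('wrist','g'); b=snap('scene','g2')
cv2.imwrite('pics/g.png',np.hstack([cv2.resize(a,(480,360)),cv2.resize(b[160:280,180:320],None,fx=2.2,fy=3*1)[:360] if 0 else cv2.resize(b[160:280,190:297],(320,360))]))
```

```text
t 21.3 F [-0.1 -0.4 -1.6] M [-0.008  0.095  0.007] yaw 240.4 p [543.04 257.01 211.64] w 0.0593
```

View pics/g.png

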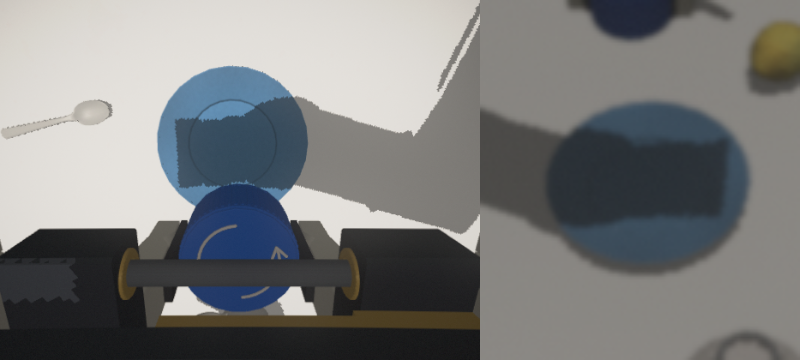

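Saucer's floor ring in the wrist view spans columns 189–277 with its top at row 99, so its centre is about (233,143). I overshot the saucer slightly.

Run:
```python
from h import *
T=np.load('g.npy'); k=560/480
for px,z in(((233,143),.005),((232.5,141),.017)):
    p=atz('wrist',px[0]*k,px[1]*k,z,T); print(p)
c=np.array([.540,.237,.005])
for r,z in((.0525,.005),(.085,.017)):
    q=np.array([proj('wrist',np.array([.54+r*np.cos(t),.237+r*np.sin(t),z]),T)/k for t in np.linspace(0,6.28,60)]); print(q.min(0),q.max(0))
for c in((.5405,.2365),): print(T[:3,:3].T@(np.r_[c,.2]-T[:3,3])*1000)
```

```text
[0.53719287 0.23257922 0.005     ]
[0.53538033 0.2287388  0.017     ]
[187.64824724 100.59290339] [277.93168621 190.22621563]
[156.75287024  68.28132844] [308.3319029  218.83079815]
[19.09061767 -7.91562511 11.65049266]
```

{"name": "arm_command", "arguments": {"motion": [[[7,-2.5,0],[0,0,0],0.5],[[7,-2.5,0],[0,0,0],0.5],[[7,-2.5,0],[0,0,0],0.5],[[0,0,8],[0,0,0],0.5],[[0,0,15],[0,0,0],0.5],[[0,0,18],[0,0,0],0.5],[[0,0,18],[0,0,0],0.5],[[0,0,18],[0,0,0],0.5],[[0,0,18],[0,0,0],0.5],[[0,0,18],[0,0,0],0.5],[[0,0,15],[0,0,0],0.5],[[0,0,12],[0,0,0],0.5],[[0,0,10],[0,0,0],0.5],[[0,0,8],[0,0,0],0.5],[[0,0,6],[0,0,0],0.5],[[0,0,4],[0,0,0],0.5],[[0,0,3],[0,0,0],0.5],[[0,0,0],[0,0,0],0.5],[[0,0,0],[0,0,0],0.5]]}}

```text
t: 22.98
eef_pos: [0.5395, 0.2357, 0.0411]
ee_rot: [-3.141, 0.0, -2.087]
force: [-0.6, -0.3, -0.6]
width: 0.0591
```

```bash
python3 m.py
```

```text
t 22.98 F [-0.6 -0.3 -0.6] M [ 0.055  0.025 -0.037] yaw 240.4 p [539.48 235.72  41.07] w 0.0591
```

{"name": "arm_command", "arguments": {"motion": [[[0,0,1.5],[0,0,0],0.5],[[0,0,1.5],[0,0,0],0.5],[[0,0,1.5],[0,0,0],0.5],[[0,0,1],[0,0,0],0.5],[[0,0,0.7],[0,0,0],0.5],[[0,0,0.7],[0,0,0],0.5],[[0,0,0],[0,0,0],0.5],[[0,0,0],[0,0,0],0.5]]}}

```text
t: 23.65
eef_pos: [0.5393, 0.2356, 0.0338]
ee_rot: [3.142, -0.0, -2.087]
force: [0.1, 0.3, -1.3]
width: 0.0591
```

{"name": "arm_command", "arguments": {"motion": [[[0,0,0.5],[0,0,0],0.5],[[0,0,0.3],[0,0,0],0.5],[[0,0,0],[0,0,0],0.5],[[0,0,0],[0,0,0],0.5]]}}

```text
t: 23.98
eef_pos: [0.5393, 0.2356, 0.0331]
ee_rot: [-3.142, -0.0, -2.087]
force: [0.3, 0.1, -1.0]
width: 0.0594
```

{"name": "arm_command", "arguments": {"motion": [[[0,0,0.3],[0,0,0],0.5],[[0,0,0.3],[0,0,0],0.5],[[0,0,0],[0,0,0],0.5],[[0,0,0],[0,0,0],0.5]]}}

```text
t: 24.32
eef_pos: [0.5393, 0.2356, 0.0325]
ee_rot: [-3.142, 0.0, -2.087]
force: [-0.0, -0.2, 0.4]
width: 0.0591
```

{"name": "arm_command", "arguments": {"motion": [[[0,0,0.3],[0,0,0],0.5],[[0,0,0.2],[0,0,0],0.5],[[0,0,0],[0,0,0],0.5],[[0,0,0],[0,0,0],0.5]]}}

```text
t: 24.65
eef_pos: [0.5393, 0.2356, 0.0325]
ee_rot: [-3.141, 0.0, -2.086]
force: [-1.5, -0.4, 5.4]
width: 0.0589
```

{"name": "arm_command", "arguments": {"motion": [[[0,0,-0.3],[0,0,0],0.5],[[0,0,0],[0,0,0],0.66],[[0,0,0],[0,0,0],0.7],[[0,0,0],[0,0,0],0.75],[[0,0,0],[0,0,0],0.78],[[0,0,0],[0,0,0],0.78],[[0,0,0],[0,0,0],0.78],[[0,0,0],[0,0,0],0.78]]}}

```text
t: 25.32
eef_pos: [0.5393, 0.2356, 0.0322]
ee_rot: [3.142, -0.0, -2.087]
force: [-0.0, -0.9, 0.3]
width: 0.0681
```

{"name": "arm_command", "arguments": {"motion": [[[0,0,-1],[0,0,0],0.78],[[0,0,-3],[0,0,0],0.78],[[0,0,-5],[0,0,0],0.78],[[0,0,-10],[0,0,0],0.78],[[0,0,-15],[0,0,0],0.78],[[0,0,-20],[0,0,0],0.78],[[0,0,-25],[0,0,0],0.78],[[0,0,-25],[0,0,0],0.78],[[0,0,-25],[0,0,0],0.78],[[0,0,-20],[0,0,0],0.78],[[0,0,-10],[0,0,0],0.78],[[0,0,0],[0,0,0],0.78],[[0,0,0],[0,0,0],0.78]]}}

```text
t: 26.4
eef_pos: [0.5392, 0.2356, 0.1918]
ee_rot: [-3.142, 0.001, -2.087]
force: [0.7, -0.6, -1.0]
width: 0.0682
```

Run:
```python
from m import *
T=toolT(); np.save('i.npy',T); a=snap('wrist','i'); b=snap('side','i2')
cv2.imwrite('pics/i.png',np.hstack([cv2.resize(a,(440,330)),cv2.resize(b[190:350,190:360],(350,330))]))
```

```text
t 26.4 F [ 0.7 -0.6 -1. ] M [ 0.005  0.013 -0.02 ] yaw 240.4 p [539.16 235.62 191.78] w 0.0682
```

View pics/i.png

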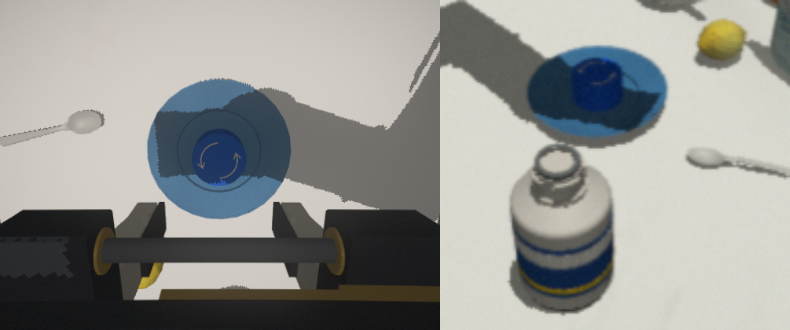

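The cap stands upright on the saucer and the tub is in place. The ring centre is at about (219.5,150) and the cap-top centre at about (219.5,159) in the 440-wide wrist view.

Run:
```python
from h import *
T=np.load('i.npy'); k=560/440
print(atz('wrist',219.5*k,150*k,.005,T),atz('wrist',219.5*k,159.5*k,.04,T))
import cv2
# tub change between before/after in the side view (lower tub body)
b=cv2.imread('pics/b_raw.png');i=cv2.imread('pics/i2_raw.png')
g=lambda a:cv2.cvtColor(a,cv2.COLOR_BGR2GRAY)[290:338,222:278].astype(np.float32)
print(cv2.phaseCorrelate(g(b),g(i)))
st(); arm.job_done()
```

```text
[0.53681537 0.23235571 0.005     ] [0.53803044 0.23431463 0.04      ]
((0.05675192318398814, 0.09683360593272639), 0.8660511466364066)
{'t': 26.5, 'q': [0.7438, 0.2619, -0.2661, -0.0005, -1.0445, -1.2597], 'eef_pos': [0.5386, 0.2352, 0.1902], 'ee_rot': [3.1407, -0.0015, -2.0869], 'force': [0.1242, -0.3489, -0.9693], 'moment': [0.042, 0.0915, -0.0656], 'width': 0.0687}
the job is handed in; nothing more can be done
```

The tub is open, and the cap is standing right way up on the blue saucer. I handed the job in at 26.5 s, with the gripper clear of everything.

- **Opening:** I centred the jaws by touch and pressed the cap with about 11–13 N. I then turned it about 88° anticlockwise, until the moment rose to about 0.41 N m at the stop. That is under the 0.55 N m limit, and the press stayed well under the 24 N that crushes the seal.
- **Release:** I eased off the pressure in small steps. By 1.7 mm above the closed height only the cap's weight (about 0.9 N) was left, so the catches were no longer holding it. Then I lifted it off.
- **Placing:** It touched the saucer at up to about 5 N before I let go. The wrist view puts it about 2 mm from the saucer's centre.
- **Tub:** It shifted by about 0.1 pixel between the first and last side views, so it was neither dragged nor visibly twisted. I never went near the other things.

Some readings were less clear:
- **Camera estimates:** The first estimates of the cap's position differed by 2–6 mm, which the centring by touch put right.
- **When the lugs caught:** This showed only weakly, about 0.09 N m at roughly 65° and not steady afterwards. From there the stop came after only about 23°, when at least 32° was expected, so they probably caught earlier. The release rests on the stop torque and the cap lifting free.

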